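# Fetch the tip box from behind the reagent bottles

### The job

Clear the three capped bottles off the aluminium carrier onto the grey spill tray, standing upright, then take the teal-and-magenta tip box from behind them and set it squarely within the corner guides in the middle of the white nest plate, its long side along the grey mark's long side. Only then put every bottle back upright, centred on the ring of its own cap colour. Never tip a bottle over, and leave the box on the carrier until all three bottles stand on the tray.

Things in the scene. Friction and masses are not known exactly. Their poses are not given: they have to be found in the camera images.
- bottle_blue_center (a point): closed milky-white round bottle with a blue screw cap; 112 mm tall, body 48 mm diameter up to 62 mm, then a shoulder; cap 38 mm diameter, from 24 to 56 mm above this point, to be gripped from above; about 0.13 kg. The point is on its axis half-way up, 56 mm above its base; z is up. It starts on the ring of its own colour.
- bottle_yellow_center (a point): closed milky-white round bottle with a yellow screw cap; 112 mm tall, body 48 mm diameter up to 62 mm, then a shoulder; cap 38 mm diameter, from 24 to 56 mm above this point, to be gripped from above; about 0.13 kg. The point is on its axis half-way up, 56 mm above its base; z is up. It starts on the ring of its own colour.
- bottle_red_center (a point): closed milky-white round bottle with a red screw cap; 112 mm tall, body 48 mm diameter up to 62 mm, then a shoulder; cap 38 mm diameter, from 24 to 56 mm above this point, to be gripped from above; about 0.13 kg. The point is on its axis half-way up, 56 mm above its base; z is up. It starts on the ring of its own colour.
- tip_box_center (a point): small tip box: teal base, magenta perforated lid (fixed on); 50 mm along its x, 68 mm along its y (long side), 46 mm tall, about 0.12 kg; grip it across x, on the two long faces. The point is its centre, 23 mm above its underside; z up. It starts on the aluminium carrier plate (top 12 mm above the table) with the bottles 6 mm off its front and both ends.
- ring_blue: flat blue ring mark, 72 mm outside and 53 mm inside diameter, level with the top of the aluminium carrier plate (12 mm above the table): the standing place of the blue-capped bottle. Origin at its centre on the plate's top; z up. Fixed; the three rings lie about 73 to 128 mm apart, one in front of the tip box and one at each end.
- ring_yellow: flat yellow ring mark, 72 mm outside and 53 mm inside diameter, level with the top of the aluminium carrier plate (12 mm above the table): the standing place of the yellow-capped bottle. Origin at its centre on the plate's top; z up. Fixed; the three rings lie about 73 to 128 mm apart, one in front of the tip box and one at each end.
- ring_red: flat red ring mark, 72 mm outside and 53 mm inside diameter, level with the top of the aluminium carrier plate (12 mm above the table): the standing place of the red-capped bottle. Origin at its centre on the plate's top; z up. Fixed; the three rings lie about 73 to 128 mm apart, one in front of the tip box and one at each end.
- nest: white plate 180 mm (its x) by 120 mm (y), 15 mm high, fixed on the table, left or right of the carrier. In its middle four black L corner guides, 6 mm high, enclose 76 (x) by 94 mm (y) round a grey 50 x 68 mm mark for the tip box (box long side along the plate's y). Origin under its centre at table height. A small pot 32 mm wide, 35 mm tall stands on one corner.
- tray: grey spill tray fixed on the table: outside 240 mm (its x) by 140 mm (its y), walls 5 mm thick and 12 mm high, inner floor 230 by 130 mm, floor 5 mm above the table. Origin under its centre at table height; x along the long side. Empty at the start; the three bottles fit in a row along its x, 70 mm apart. It lies on the other side of the carrier from the white nest plate.

How it is judged (in metres and radians):
On the way, in this order (a step that is already met when the one before it is completed fails the run):
1. all three bottles stand upright on the spill tray, the tip box still on the carrier (x of bottle_blue_center in the frame of tray between -0.095 and 0.095 m and y of bottle_blue_center in the frame of tray between -0.045 and 0.045 m and z of each of bottle_blue_center, bottle_yellow_center, bottle_red_center in the frame of tray below 0.068 m and angle between each of bottle_blue_center, bottle_yellow_center, bottle_red_center's own z axis and vertical below 0.12 rad and linear speed of each of bottle_blue, bottle_yellow, bottle_red below 0.03 m/s and x of bottle_yellow_center in the frame of tray between -0.095 and 0.095 m and y of bottle_yellow_center in the frame of tray between -0.045 and 0.045 m and x of bottle_red_center in the frame of tray between -0.095 and 0.095 m and y of bottle_red_center in the frame of tray between -0.045 and 0.045 m and distance of tip_box_center from where it was at the start of the episode below 0.04 m), for 0.2 s.
2. the tip box sits squarely in the nest while all three bottles stand on the tray (horizontal distance between tip_box_center and nest below 0.011 m and z of tip_box_center in the frame of nest below 0.042 m and angle between tip_box_center's own z axis and vertical below 0.08 rad and angle between the y axis of tip_box_center and the y axis of nest, either way round below 0.17 rad and linear speed of tip_box below 0.02 m/s and x of bottle_blue_center in the frame of tray between -0.095 and 0.095 m and y of bottle_blue_center in the frame of tray between -0.045 and 0.045 m and z of each of bottle_blue_center, bottle_yellow_center, bottle_red_center in the frame of tray below 0.068 m and angle between each of bottle_blue_center, bottle_yellow_center, bottle_red_center's own z axis and vertical below 0.12 rad and linear speed of each of bottle_blue, bottle_yellow, bottle_red below 0.03 m/s and x of bottle_yellow_center in the frame of tray between -0.095 and 0.095 m and y of bottle_yellow_center in the frame of tray between -0.045 and 0.045 m and x of bottle_red_center in the frame of tray between -0.095 and 0.095 m and y of bottle_red_center in the frame of tray between -0.045 and 0.045 m), for 0.2 s.
At the end, for the whole second after the job is handed in: The tip box lies flat on the nest plate, its centre within 11 mm of the nest's centre and its long side within 0.17 rad of the nest's y; each bottle stands upright on the carrier with its axis within 12 mm of the centre of the ring of its cap colour; all released and at rest (horizontal distance between tip_box_center and nest below 0.011 m and z of tip_box_center in the frame of nest below 0.042 m and angle between tip_box_center's own z axis and vertical below 0.08 rad and angle between the y axis of tip_box_center and the y axis of nest, either way round below 0.17 rad and linear speed of each of tip_box, bottle_blue, bottle_yellow, bottle_red below 0.02 m/s and horizontal distance between bottle_blue_center and ring_blue below 0.012 m and z of bottle_blue_center in the frame of ring_blue below 0.062 m and angle between each of bottle_blue_center, bottle_yellow_center, bottle_red_center's own z axis and vertical below 0.12 rad and horizontal distance between bottle_yellow_center and ring_yellow below 0.012 m and z of bottle_yellow_center in the frame of ring_yellow below 0.062 m and horizontal distance between bottle_red_center and ring_red below 0.012 m and z of bottle_red_center in the frame of ring_red below 0.062 m); the robot touches nothing.
It fails at once if the blue-capped bottle is tipped over (angle between bottle_blue_center's own z axis and vertical above 0.7 rad).
It fails at once if the yellow-capped bottle is tipped over (angle between bottle_yellow_center's own z axis and vertical above 0.7 rad).
It fails at once if the red-capped bottle is tipped over (angle between bottle_red_center's own z axis and vertical above 0.7 rad).
It also fails if it takes over 138 s, if anything falls off the work surface, if the arm or the gripper's body presses on something with over 40 N, if the wrist force passes 120 N, or if a joint passes its speed limit or range.

### The arm

A 6-joint arm with a two-finger parallel gripper is mounted at the origin on the work surface. World frame = base frame: x ahead of the robot, y to its left, z up, the work surface at z = 0. Lengths are in m, angles in degrees, forces in N, time in s.
With the tool pointing down it reaches from about 0.3 to 0.85 m from the base axis. Payload 5.4 kg.
Tool frame: the origin (TCP) lies at the very end of the fingers, on their centre line; the grasp point (between the pads) lies 19 mm behind it; z points along the fingers, y is the direction in which the jaws open and shut (so a half turn about z gives the same grasp; the last joint's range is limited). The gripper opens to 85 mm and grips with 20 to 120 N. Pads are 22 mm wide; open, the fingers measure 114 mm over their backs; the gripper's body (76 mm by 85 mm) begins 54 mm behind the grasp point. The pads swing forward as they close: fully open they stand 13 mm farther back than shut.
Start: joints at [-76.152, 9.076, 91.501, -0, 79.423, -12.038], TCP at [0.251, -0.517, 0.231] pointing down, gripper open.
Joint ranges: [-166.64, 166.64], [-54.1, 131.32], [10.49, 154.53], [-73.88, 253.88], [9.74, 151.15], [-171.62, 171.62]. Speed limits (degrees/s): [147.25, 147.25, 180, 180, 180, 180].

### API

Orientations are given as a 3x3 rotation matrix whose columns are the frame's x, y, z axes.
In Python, from plant import manip gives the robot as it stands. Calls block until the motion is done:
- manip.move_to(position, orientation): joint-space move of the TCP to a pose.
- manip.movel(position, rotation=None, max_speed=0.15, guard=None): straight line of the TCP; rotation=None keeps the orientation; max_speed is the mean speed in m/s. With guard (N) it stops when the force on the tool has changed by that much, and returns True; else False.
- manip.movej(angles): joint-space move.
- manip.move_gripper(opening): opening from 0.0 (shut) to 1.0 (fully open); the grip force is fixed at half the most; returns when the fingers have stopped.
- manip.sleep(seconds).
- manip.ik(position, orientation): joint angles nearest the present ones, or None.
- manip.state(): the state.
- manip.grab_frame(name): name is "scene" or "side" or "wrist"; returns a dict with "frame" (384x512x3 uint8, red, green, blue), "fovy" (degrees; the focal length in pixels is half the picture's height over the tangent of half this angle, whatever the lens; pixels are square), "cx", "cy" (the principal point, pixels), "k1" (the pictures are not rectified: a ray, as slopes to the right and down, at radius r is drawn at 1 + k1 r^2 times it, then the intrinsics apply), "world_to_cam" (4x4, takes a point from world to camera coordinates); the wrist camera has in their place "mount" (4x4, takes a point from camera to tool coordinates, whose origin is the TCP and whose axes are the flange's). Camera axes: x right, y up, looking along -z (the intrinsics and any distortion apply to the point x, -y, -z); pixel columns grow to the right and rows downward; lengths in m; the calibration is good to about 2 mm. A picture is of the moment at which its call begins: read the wrist's pose just before it. There is no depth.
A pose or a line that the arm cannot do raises manip.Unreachable and nothing moves.
- manip.job_done(): hands the job in, once; it reports no verdict.
The state is a dict: "time_s": time; "q": joint angles; "qd": joint speeds; "joint_torque": joint torques, N m; "tool_pos": TCP position; "tcp_rot": TCP orientation; "contact_force": force on the tool from outside, world axes, zero at the start; "torque": the same for the moment, N m; "width": opening from 0.0 (shut) to 1.0 (fully open).
Only numpy, scipy, OpenCV 4.12 (cv2) and the standard library are available. Lean on these libraries where they do the work, as an engineer would, in place of code of your own. Each camera call takes 0.05 s, during which the arm holds its last target.

## Working session

There is one attempt and no reset: what is moved stays moved. The work goes in short steps, each a Python script; the robot and the scene stay as the last script left them, time stands still between calls to the robot, and variables do not carry over. Pictures are saved under pics/ and viewed, and the job is handed in when it is done.

```bash
mkdir -p pics; ls
python3 - <<'E'
from plant import manip
import cv2,numpy as np
for n in ["scene","side","wrist"]:
    f=manip.grab_frame(n); cv2.imwrite(f"pics/{n}0.png",f["frame"][:,:,::-1])
    print(n,{k:(np.round(v,4).tolist() if hasattr(v,'shape') else v) for k,v in f.items() if k!="frame"})
print(manip.state())
E
```

```text
pics
scene {'fovy': 49.465793162481305, 'cx': 257.04626258435974, 'cy': 186.70937952398526, 'k1': -0.1489385588381238, 'world_to_cam': [[0.3908, 0.9203, -0.017, -0.2071], [-0.5205, 0.2362, 0.8206, 0.2183], [0.7592, -0.3119, 0.5713, -1.2857], [0.0, 0.0, 0.0, 1.0]]}
side {'fovy': 53.17260443357956, 'cx': 258.7431780071383, 'cy': 194.61228047158667, 'k1': 0.01554365303181959, 'world_to_cam': [[-0.8781, -0.4785, -0.0092, 0.462], [0.3151, -0.5925, 0.7414, -0.2238], [-0.3602, 0.6481, 0.671, -0.7821], [0.0, 0.0, 0.0, 1.0]]}
wrist {'fovy': 68.066187789922, 'cx': 255.85455609657717, 'cy': 185.68619948563145, 'k1': 0.02486393443233429, 'mount': [[0.0004, 0.9602, 0.2794, 0.0706], [1.0, -0.0002, -0.0008, -0.0002], [-0.0007, 0.2794, -0.9602, -0.143], [0.0, 0.0, 0.0, 1.0]]}
{'time_s': 0.15, 'q': array([-7.61517655e+01,  9.10429583e+00,  9.15568836e+01, -1.43263034e-03,
        7.94244341e+01, -1.20384160e+01]), 'qd': array([-0.05618943, -0.2153077 , -0.23214387, -0.08350952, -0.03205409,
        0.01906141]), 'joint_torque': array([ 4.43075751e-04, -3.96374238e+01, -3.31785679e+01, -2.95378895e-04,
        5.35283398e-03, -1.40871737e-05]), 'tool_pos': array([ 0.25089175, -0.51684204,  0.23053246]), 'tcp_rot': array([[ 8.99657569e-01,  4.36596052e-01, -3.81512058e-04],
       [ 4.36596124e-01, -8.99656455e-01,  1.44492154e-03],
       [ 2.87617256e-04, -1.46650129e-03, -9.99998883e-01]]), 'contact_force': array([-0.40505972,  0.21884482, -0.5698747 ]), 'torque': array([-0.0041039 ,  0.05387904, -0.04149312]), 'width': 1.002296092116233}
```

View pics/scene0.png

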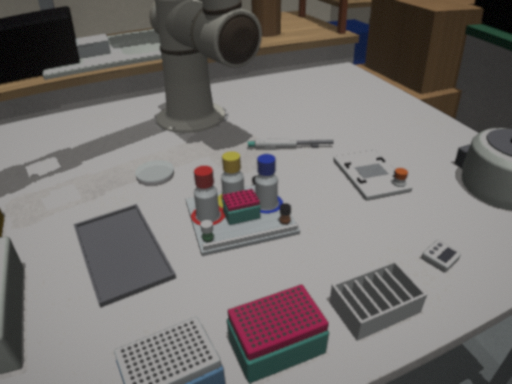

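View pics/side0.png

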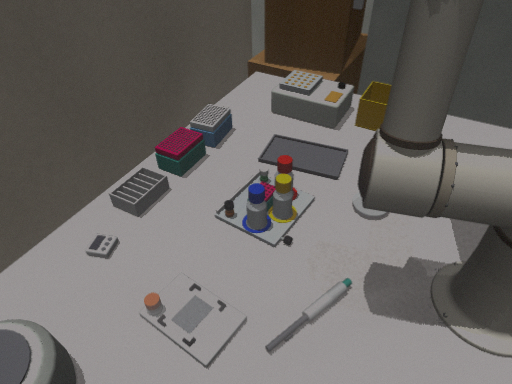

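View pics/wrist0.png

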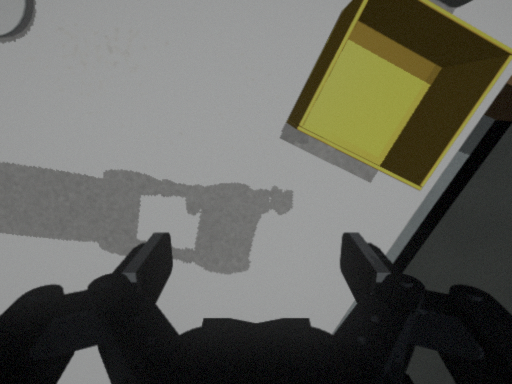

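```bash
cat > h.py <<'E'
from plant import manip
import cv2,numpy as np
def grab(n,save=None):
    s=manip.state(); f=manip.grab_frame(n)
    fr=f["frame"]; H=fr.shape[0]
    fl=H/2/np.tan(np.radians(f["fovy"])/2)
    f["K"]=np.array([[fl,0,f["cx"]],[0,fl,f["cy"]],[0,0,1.]])
    if n=="wrist":
        T=np.eye(4);T[:3,:3]=s["tcp_rot"];T[:3,3]=s["tool_pos"]
        f["c2w"]=T@f["mount"]
    else: f["c2w"]=np.linalg.inv(f["world_to_cam"])
    if save: cv2.imwrite(f"pics/{save}.png",fr[:,:,::-1])
    return f
def rays(f,px):
    px=np.asarray(px,float).reshape(-1,1,2)
    p=cv2.undistortPoints(px,f["K"],np.array([f["k1"],0,0,0,0]))[:,0]
    d=np.c_[p[:,0],-p[:,1],-np.ones(len(p))]@f["c2w"][:3,:3].T
    return f["c2w"][:3,3],d
def plane(f,px,z):
    o,d=rays(f,px); t=(z-o[2])/d[:,2]
    return o+d*t[:,None]
def proj(f,P):
    w=np.linalg.inv(f["c2w"]); P=np.atleast_2d(P)
    c=P@w[:3,:3].T+w[:3,3]; c=c*[1,-1,-1]
    return cv2.projectPoints(c.reshape(-1,1,3),np.zeros(3),np.zeros(3),f["K"],np.array([f["k1"],0,0,0,0]))[0][:,0]
def tri(fs,pxs):
    A=np.zeros((3,3));b=np.zeros(3)
    for f,p in zip(fs,pxs):
        o,d=rays(f,[p]);d=d[0]/np.linalg.norm(d);M=np.eye(3)-np.outer(d,d);A+=M;b+=M@o
    return np.linalg.solve(A,b)
def hsv(f): return cv2.cvtColor(f["frame"],cv2.COLOR_RGB2HSV)
RG={"red":[((0,150,60),(6,255,255)),((176,150,60),(180,255,255))],"yellow":[((20,150,60),(33,255,255))],"blue":[((108,150,50),(128,255,255))]}
def mask(f,c):
    h=hsv(f);m=0
    for a,b in RG[c]: m=m|cv2.inRange(h,a,b)
    return m
def R(yaw): # tool down; jaw axis (tool y) along angle yaw (deg)
    a=np.radians(yaw); y=np.array([np.cos(a),np.sin(a),0]); z=np.array([0,0,-1.])
    return np.c_[np.cross(y,z),y,z]
E
python3 - <<'E'
from h import *
a=grab("scene");b=grab("side")
np.set_printoptions(precision=4,suppress=True)
for n,p,q in [("red",(204,171),(285,162)),("yel",(231,157),(284,182)),("blu",(266,159),(257,190))]:
    print(n,plane(a,[p],.124),plane(b,[q],.124),tri([a,b],[p,q]))
print("tray",plane(a,[(75,245),(135,207),(172,270),(99,301)],.012))
print("nest a",plane(a,[(335,157),(371,150),(410,187),(372,198)],.015))
print("nest b",plane(b,[(142,315),(186,278),(245,318),(203,358)],.015))
print("carrier",plane(a,[(186,197),(205,248),(297,230)],.012))
print("mark",plane(a,[(371,171)],.015),plane(b,[(193,314)],.015))
E
```

```text
red [[ 0.5117 -0.1002  0.124 ]] [[ 0.5012 -0.0907  0.124 ]] [ 0.504  -0.0979  0.1186]
yel [[ 0.4842 -0.0352  0.124 ]] [[ 0.4704 -0.0214  0.124 ]] [ 0.4737 -0.0308  0.1166]
blu [[0.5207 0.0256 0.124 ]] [[0.5118 0.032  0.124 ]] [0.5142 0.0282 0.1199]
tray [[ 0.4898 -0.3713  0.012 ]
 [ 0.4147 -0.2378  0.012 ]
 [ 0.6302 -0.2075  0.012 ]
 [ 0.653  -0.341   0.012 ]]
nest a [[0.4179 0.2608 0.015 ]
 [0.426  0.3657 0.015 ]
 [0.6021 0.3478 0.015 ]
 [0.6003 0.2424 0.015 ]]
nest b [[0.5933 0.3554 0.015 ]
 [0.5697 0.244  0.015 ]
 [0.4118 0.2655 0.015 ]
 [0.4387 0.3693 0.015 ]]
carrier [[ 0.4249 -0.1258  0.012 ]
 [ 0.5989 -0.1357  0.012 ]
 [ 0.6234  0.0462  0.012 ]]
mark [[0.5093 0.3053 0.015 ]] [[0.5062 0.3064 0.015 ]]
```

Run:
```python
from h import *
p=[0.46,-0.03,0.36]
print(manip.ik(p,R(-90)),manip.ik(p,R(90)))
manip.move_to(p,R(-90)); print(manip.state()["time_s"],manip.state()["q"])
f=grab("wrist","w1")
```

```text
[-1.88073703e+01 -1.13751639e+01  9.73037748e+01 -2.54444375e-14
  9.40713891e+01  7.11926297e+01] [-1.88073703e+01 -1.13751639e+01  9.73037748e+01 -2.54444375e-14
  9.40713891e+01 -1.08807370e+02]
2.2167 [-1.88716289e+01 -1.13445550e+01  9.73138722e+01 -1.16981440e-02
  9.40597681e+01  7.11763010e+01]
```

View pics/w1.png

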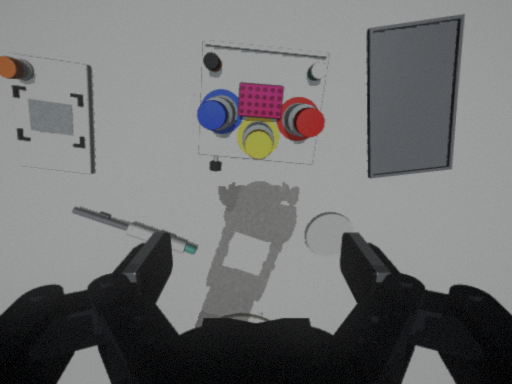

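Run:
```python
import cv2
f=cv2.imread("pics/w1.png")
c=cv2.resize(f[30:180,180:340],None,fx=5,fy=5,interpolation=cv2.INTER_CUBIC)[:600]
cv2.imwrite("pics/w1c.png",c[:600,:800])
```

```text
(no output)
```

View pics/w1c.png

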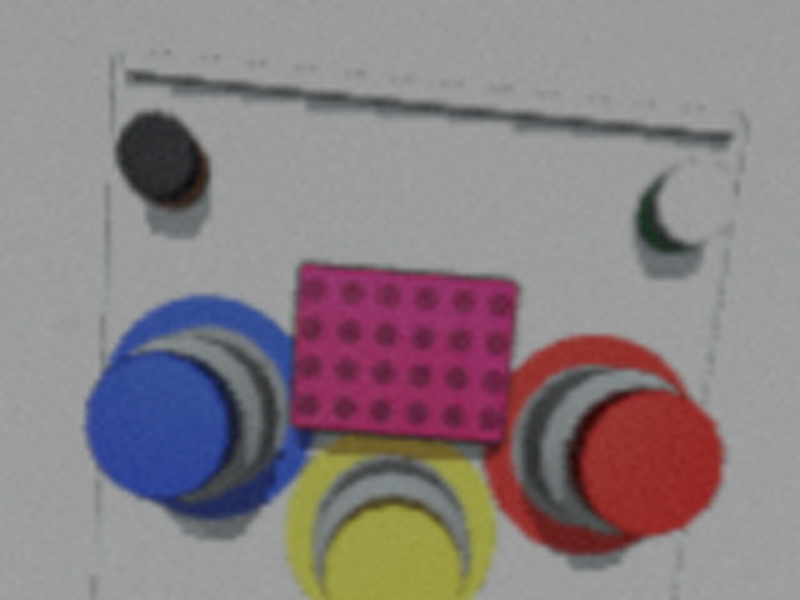

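```bash
cat > m1.py <<'E'
from h import *
np.set_printoptions(precision=4,suppress=True)
f=grab("wrist"); h=hsv(f)
def rect(m,z,lab,lo,hi,roi):
    M=np.zeros_like(m);x0,y0,x1,y1=roi;M[y0:y1,x0:x1]=m[y0:y1,x0:x1]
    cs,_=cv2.findContours(M,cv2.RETR_EXTERNAL,cv2.CHAIN_APPROX_NONE)
    for c in cs:
        if lo<cv2.contourArea(c)<hi:
            P=plane(f,c[:,0].astype(float),z)[:,:2]
            r=cv2.minAreaRect((P*1000).astype(np.float32)); print(lab,r, cv2.boundingRect(c))
rect(cv2.inRange(h,(150,110,50),(174,255,255)),.058,"box",300,6000,(230,70,300,130))
g=h[:,:,2]; s=h[:,:,1]
print("vals mark",h[118,50],"nest",h[150,50],"tray",h[100,410],"rim",h[150,369],"table",h[200,350])
rect(cv2.inRange(g,0,115),.009,"tray",3000,30000,(350,5,480,190))
rect(cv2.inRange(g,60,int(g[118,50])+12),.015,"mark",300,4000,(25,95,78,140))
rect(cv2.inRange(g,0,70),.021,"guides",10,400,(5,80,90,150))
print("caps",plane(f,[(211.3,114.7),(258,145),(310,122)],.124))
E
python3 m1.py
python3 - <<'E'
import cv2
f=cv2.imread("pics/w1.png")
cv2.imwrite("pics/w1n.png",cv2.resize(f[45:185,0:110],None,fx=4,fy=4,interpolation=cv2.INTER_CUBIC))
cv2.imwrite("pics/w1y.png",cv2.resize(f[110:170,220:300],None,fx=8,fy=8,interpolation=cv2.INTER_CUBIC))
E
```

```text
box ((533.5465087890625, -37.6820068359375), (64.92987060546875, 46.35108947753906), 85.33682250976562) (238, 83, 45, 36)
vals mark [ 95  13 119] nest [ 30   2 157] tray [102  14  91] rim [120  20  39] table [ 60   3 161]
tray ((529.0440063476562, -288.08343505859375), (241.20848083496094, 146.30152893066406), 6.935941219329834) (366, 14, 99, 164)
mark ((506.3160705566406, 306.02703857421875), (68.41569519042969, 50.108673095703125), 82.94153594970703) (28, 99, 45, 36)
guides ((467.07366943359375, 265.23797607421875), (16.242752075195312, 16.917800903320312), 86.38263702392578) (74, 137, 11, 11)
guides ((478.73309326171875, 352.421142578125), (17.304929733276367, 16.90302085876465), 81.70243835449219) (18, 129, 12, 12)
guides ((534.4137573242188, 256.129150390625), (16.864063262939453, 15.977394104003906), 82.43679809570312) (71, 94, 12, 12)
guides ((545.7769165039062, 343.8106384277344), (17.519309997558594, 16.33694839477539), 81.1595230102539) (13, 86, 12, 11)
caps [[ 0.5158  0.0265  0.124 ]
 [ 0.4767 -0.0338  0.124 ]
 [ 0.5065 -0.1014  0.124 ]]
```

View pics/w1n.png

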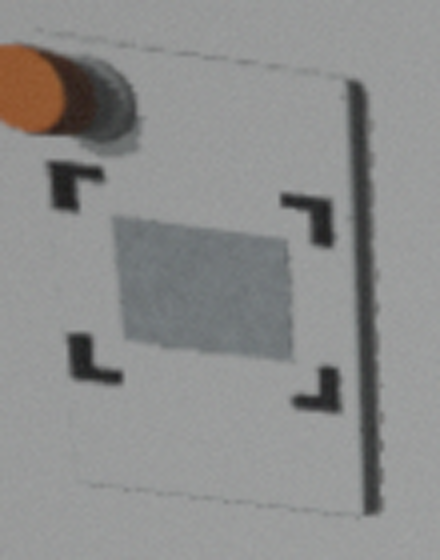

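View pics/w1y.png

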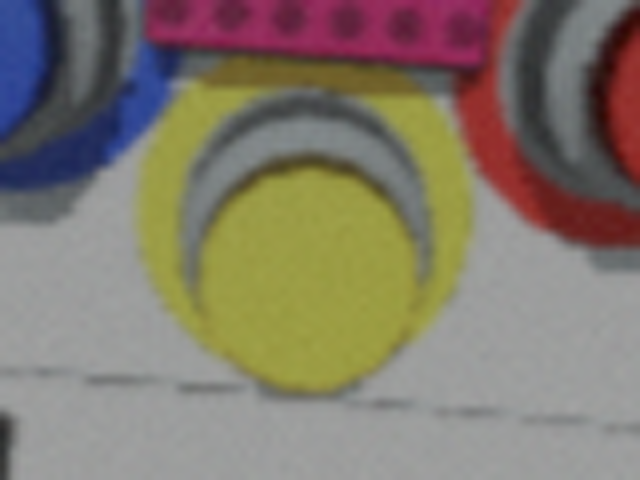

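```bash
cat > c.py <<'E'
from h import *
BOT={"red":np.array([.5065,-.1014]),"yellow":np.array([.4770,-.0338]),"blue":np.array([.5158,.0265])}
TC=np.array([.529,-.288]);TA=np.radians(6.9);TX=np.array([np.cos(TA),np.sin(TA)]);TY=np.array([-TX[1],TX[0]])
TP={"red":TC+.07*TX,"yellow":TC,"blue":TC-.07*TX}
ZH=.235
def best(p,yaws):
    q0=manip.state()["q"];c=[]
    for y in yaws:
        q=manip.ik(p,R(y))
        if q is not None: c.append((abs(np.array(q)-q0)[5],y))
    return min(c)[1]
def P(xy,z): return [float(xy[0]),float(xy[1]),z]
E
python3 - <<'E'
from c import *
a=grab("scene");im=a["frame"][:,:,::-1].copy()
pts=[TC+i*.12*TX+j*.07*TY for i,j in((-1,-1),(-1,1),(1,1),(1,-1))]
px=proj(a,[[*p,.012] for p in pts]);print(px)
cv2.polylines(im,[px.astype(int)],True,(0,255,0),1)
px=proj(a,[[.5063,.3060,.015]]+[[*b,.124] for b in BOT.values()])
for p in px: cv2.circle(im,tuple(p.astype(int)),2,(0,255,0),-1)
cv2.imwrite("pics/s1.png",im)
for n,b in BOT.items():
    print(n,manip.ik(P(b,.235),R(0)),manip.ik(P(TP[n],.235),R(96.9)))
E
```

```text
[[ 72.81043093 223.64893302]
 [136.21399338 203.06422172]
 [175.16136398 273.05911329]
 [ 98.01874926 302.86084168]]
red [-2.47425375e+01  1.86722321e-01  1.00518939e+02 -2.54444375e-14
  7.92943389e+01 -2.47425375e+01] [-3.54975514e+01  2.15219163e+01  7.61314782e+01 -2.54444375e-14
  8.23466055e+01 -1.32397551e+02]
yellow [-1.85741282e+01 -5.77655664e+00  1.06258668e+02 -2.54444375e-14
  7.95178882e+01 -1.85741282e+01] [-4.00471863e+01  1.29410860e+01  8.66479162e+01 -2.54444375e-14
  8.04109978e+01 -1.36947186e+02]
blue [-1.04825109e+01  1.76040252e-01  1.00529647e+02 -2.54444375e-14
  7.92943129e+01 -1.04825109e+01] [-4.54906195e+01  4.75082495e+00  9.58036358e+01 -2.54444375e-14
  7.94455392e+01 -1.42390619e+02]
```

View pics/s1.png

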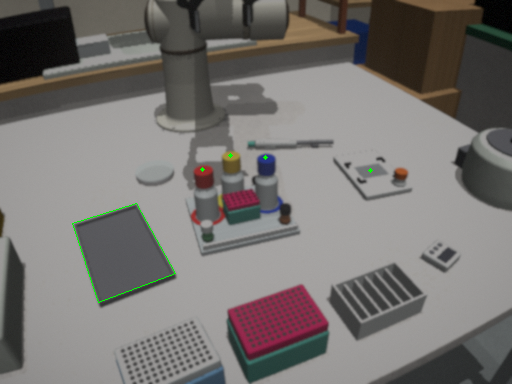

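```bash
cat >> c.py <<'E'
def st(): s=manip.state(); return round(s["time_s"],1),np.round(s["tool_pos"],4),round(s["width"],3),np.round(s["contact_force"],1)
def pick(xy,zg,yaws):
    p=P(xy,ZH);y=best(p,yaws); manip.move_to(p,R(y))
    manip.movel(P(xy,zg),max_speed=.15)
    manip.move_gripper(0.0); print("gripped",*st())
    manip.movel(P(xy,ZH),max_speed=.2)
def place(xy,zg,yaws,op=1.0):
    p=P(xy,ZH);y=best(p,yaws); manip.movel(p,R(y),max_speed=.25)
    manip.movel(P(xy,zg+.012),max_speed=.15)
    g=manip.movel(P(xy,zg-.002),max_speed=.03,guard=4); print("placed",g,*st())
    manip.move_gripper(op)
    manip.movel(P(xy,ZH),max_speed=.2)
E
python3 - <<'E'
from c import *
n="red"
pick(BOT[n],.089,(0,180)); print("width lifted",*st())
place(TP[n],.082,(96.9,-83.1)); print(*st())
grab("scene","s2")
E
```

```text
gripped 5.3 [ 0.5069 -0.1016  0.0896] 0.431 [-1.   0.2  4. ]
width lifted 6.2 [ 0.5055 -0.101   0.2332] 0.429 [-0.8 -0.  -1.8]
placed True 9.6 [ 0.5988 -0.2798  0.0827] 0.433 [0.8 0.2 4.3]
11.0 [ 0.5978 -0.2791  0.2332] 1.002 [ 0.4  0.1 -1.5]
```

View pics/s2.png

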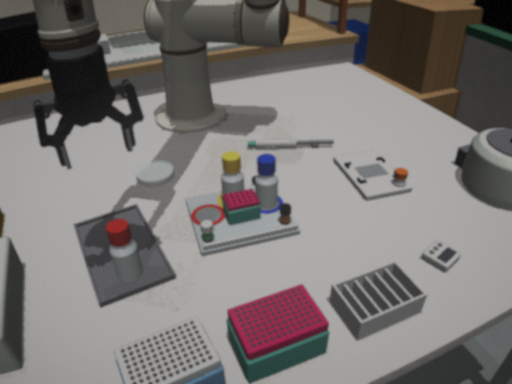

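Red stands upright in the tray (cap at about 118,228), and its ring at (208,215) is free. Yellow and blue next.

Run:
```python
from c import *
for n in ("yellow","blue"):
    pick(BOT[n],.089,(0,180)); print("width lifted",*st())
    place(TP[n],.082,(96.9,-83.1)); print(*st())
manip.move_to([0.46,-0.03,0.36],R(-90))
grab("scene","s3");grab("wrist","w3");print(*st())
```

```text
gripped 13.8 [ 0.4776 -0.034   0.0897] 0.429 [0.3 0.5 4.8]
width lifted 14.7 [ 0.476  -0.0335  0.2332] 0.433 [ 1.   1.4 -2.2]
placed True 17.8 [ 0.5295 -0.2883  0.0827] 0.428 [-0.   1.1  4. ]
19.2 [ 0.5283 -0.2874  0.2333] 0.997 [ 0.2 -0.3 -0.2]
gripped 22.1 [0.5163 0.0264 0.0896] 0.428 [-1.   0.4  4. ]
width lifted 22.9 [0.5148 0.0267 0.2332] 0.43 [-0.2 -0.1 -1.5]
placed True 26.1 [ 0.4599 -0.2967  0.0827] 0.431 [-0.1  1.1  4. ]
27.5 [ 0.4589 -0.2958  0.2335] 1.002 [ 0.3  1.2 -0.7]
28.8 [ 0.4599 -0.0309  0.3588] 0.997 [-0.6  0.1  0.3]
```

View pics/s3.png

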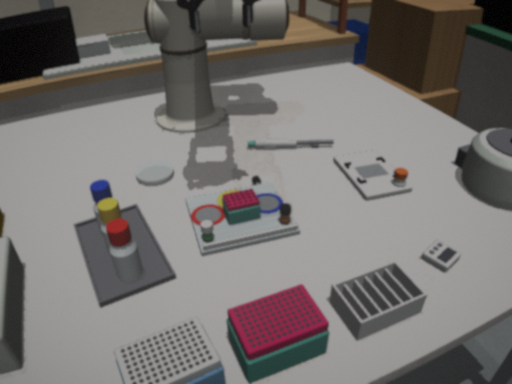

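View pics/w3.png

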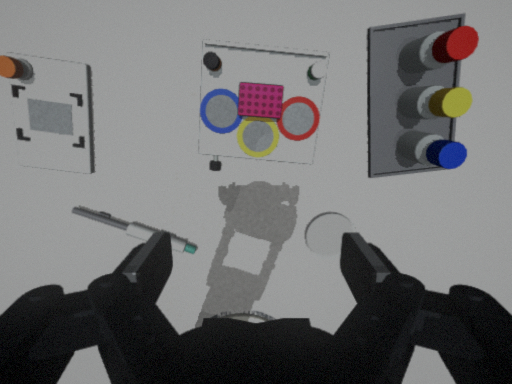

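```bash
cat > m2.py <<'E'
from m1 import *
for n in ("red","yellow","blue"):
    m=mask(f,n); m[:, 345:]=0
    # restrict to carrier
    m[:60]=0;m[170:]=0;m[:,:190]=0
    cs,_=cv2.findContours(m,cv2.RETR_CCOMP,cv2.CHAIN_APPROX_NONE)
    for c in sorted(cs,key=cv2.contourArea)[::-1][:2]:
        if len(c)<20: continue
        Q=plane(f,c[:,0].astype(float),.012)[:,:2]*1000
        e=cv2.fitEllipse(Q.astype(np.float32));print(n,len(c),np.round(e[0],1),np.round(e[1],1))
E
python3 m2.py
```

```text
box ((533.380126953125, -37.70164108276367), (64.9073715209961, 46.695735931396484), 85.14646911621094) (238, 83, 45, 36)
vals mark [100  13 118] nest [ 80   5 156] tray [110  13  58] rim [105  26  40] table [105   3 157]
tray ((529.4811401367188, -290.17877197265625), (241.27687072753906, 149.66192626953125), 6.582761287689209) (367, 14, 98, 164)
mark ((506.36871337890625, 306.5055847167969), (68.02403259277344, 49.932769775390625), 82.43244171142578) (28, 99, 45, 36)
guides ((467.5180969238281, 265.4701843261719), (16.182662963867188, 17.20145606994629), 80.08340454101562) (73, 137, 11, 10)
guides ((478.4393615722656, 352.20855712890625), (18.26019859313965, 16.88401222229004), 81.67481231689453) (17, 129, 13, 12)
guides ((534.3582153320312, 257.1645202636719), (16.911590576171875, 16.48662757873535), 79.73432159423828) (70, 94, 12, 12)
guides ((545.4922485351562, 343.3822021484375), (18.32208824157715, 16.56245994567871), 81.14128875732422) (12, 85, 13, 12)
guides ((537.6366577148438, 236.18783569335938), (1.5606127977371216, 52.454166412353516), 80.16658020019531) (88, 80, 2, 35)
caps [[ 0.5154  0.0262  0.124 ]
 [ 0.4764 -0.034   0.124 ]
 [ 0.506  -0.1014  0.124 ]]
red 119 [ 504.3 -102. ] [65.9 68.6]
red 97 [ 504.3 -101.4] [56.6 57.2]
yellow 51 [502.9 -35.8] [ 6.9 36.6]
blue 194 [516.4  26.8] [63.  64.4]
```

Run:
```python
from c import *
b=[.5334,-.0377]
pick(b,.018,(-4.8,175.2)); print("lifted",*st())
n=[.5064,.3060]
place(n,.021,(-7.4,172.6)); print(*st())
grab("scene","s4")
manip.move_to([0.44,0.2,0.36],R(-90))
f=grab("wrist","w4")
h=hsv(f);m=cv2.inRange(h,(150,110,50),(174,255,255))
cs,_=cv2.findContours(m,cv2.RETR_EXTERNAL,cv2.CHAIN_APPROX_NONE);c=max(cs,key=cv2.contourArea)
print(cv2.boundingRect(c),cv2.minAreaRect((plane(f,c[:,0].astype(float),.061)[:,:2]*1000).astype(np.float32)))
np.save("w4.npy",0)
g=h[:,:,2];k=cv2.inRange(g,0,70);x,y,w,hh=cv2.boundingRect(c)
M=np.zeros_like(k);M[y-25:y+hh+25,x-25:x+w+25]=k[y-25:y+hh+25,x-25:x+w+25]
cs,_=cv2.findContours(M,cv2.RETR_EXTERNAL,cv2.CHAIN_APPROX_NONE)
for c in cs:
    if cv2.contourArea(c)>10: print("guide",cv2.boundingRect(c),cv2.minAreaRect((plane(f,c[:,0].astype(float),.021)[:,:2]*1000).astype(np.float32)))
for n in ("red","yellow","blue"):
    m=mask(f,n)
    cs,_=cv2.findContours(m,cv2.RETR_CCOMP,cv2.CHAIN_APPROX_NONE)
    for c in sorted(cs,key=cv2.contourArea)[::-1][:4]:
        if len(c)<60: continue
        Q=plane(f,c[:,0].astype(float),.012)[:,:2]*1000
        e=cv2.fitEllipse(Q.astype(np.float32));print(n,len(c),cv2.boundingRect(c),np.round(e[0],1),np.round(e[1],1))
```

```text
gripped 32.1 [ 0.5341 -0.0379  0.0187] 0.577 [-0.7  0.4  3.4]
lifted 33.4 [ 0.5325 -0.0374  0.2333] 0.575 [ 0.1  0.2 -2.3]
placed True 36.8 [0.5069 0.3062 0.0217] 0.574 [ 0.2 -0.2  3.1]
38.5 [0.5056 0.3057 0.2334] 1.004 [ 0.6 -1.1 -0.5]
(163, 87, 45, 37) ((506.1167297363281, 305.68359375), (64.83328247070312, 46.1925163269043), 83.04083251953125)
guide (211, 125, 10, 11) ((464.47589111328125, 263.2833557128906), (11.473862648010254, 20.25058364868164), 43.50431823730469)
guide (158, 117, 10, 12) ((478.4052734375, 353.59521484375), (14.747925758361816, 17.278446197509766), 84.39012908935547)
guide (205, 92, 8, 33) ((501.13568115234375, 276.4915771484375), (8.352612495422363, 51.06936264038086), 82.7903060913086)
guide (216, 81, 9, 13) ((533.9876098632812, 256.97760009765625), (12.695073127746582, 17.739299774169922), 88.17868041992188)
guide (159, 73, 11, 12) ((548.5292358398438, 347.5912780761719), (12.199098587036133, 20.515478134155273), 41.0032844543457)
guide (166, 62, 14, 5) ((567.3707275390625, 329.6003112792969), (5.719318389892578, 20.55703353881836), 0.4181540906429291)
red 123 (418, 83, 44, 45) [ 504.7 -101.7] [68.3 69.1]
red 99 (422, 88, 36, 36) [ 504.4 -102.1] [55.6 56.2]
yellow 115 (375, 103, 42, 42) [475.8 -34.3] [66.3 67.5]
yellow 98 (378, 106, 36, 36) [475.8 -34.7] [57.5 58.5]
blue 123 (340, 76, 44, 45) [516.6  26.1] [68.5 69.3]
blue 99 (344, 80, 36, 37) [516.7  25.9] [55.6 56.5]
```

View pics/s4.png

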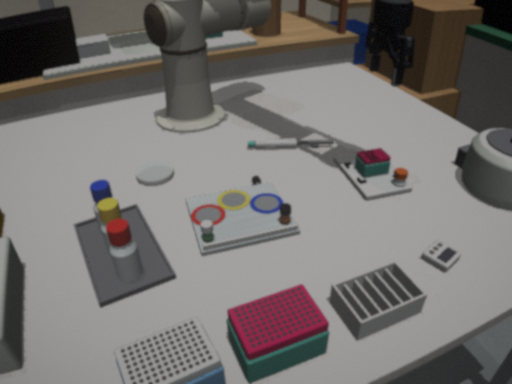

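View pics/w4.png

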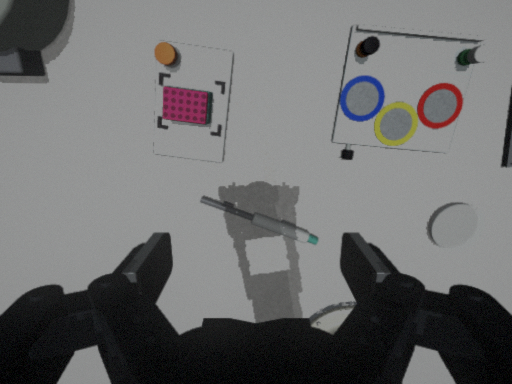

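Run:
```python
from c import *
RING={"blue":[.5165,.0262],"yellow":[.4758,-.0345],"red":[.5045,-.1018]}
for n in ("blue","yellow","red"):
    pick(TP[n],.082,(96.9,-83.1)); print(n,"lifted",*st())
    place(RING[n],.089,(0,180)); print(*st())
manip.move_to([0.46,-0.03,0.36],R(-90))
grab("scene","s5");f=grab("wrist","w5");grab("side","d5");print(*st())
im=f["frame"][:,:,::-1].copy()
for n,r in RING.items():
    for p in proj(f,[[*r,.124]]): cv2.circle(im,tuple(np.round(p).astype(int)),2,(0,0,0),-1)
cv2.imwrite("pics/w5c.png",cv2.resize(im[50:170,190:340],None,fx=5,fy=5,interpolation=cv2.INTER_CUBIC))
```

```text
gripped 43.3 [ 0.4599 -0.2968  0.0827] 0.428 [-0.2 -0.1  3.5]
blue lifted 44.2 [ 0.4588 -0.2957  0.2332] 0.432 [-0.1 -0.1 -1.4]
placed True 47.3 [0.5169 0.0261 0.0897] 0.432 [-0.4 -0.1  4.6]
48.7 [0.5157 0.0263 0.2336] 1.003 [-0.3  0.9 -0.5]
gripped 51.6 [ 0.5294 -0.2884  0.0827] 0.427 [-0.2 -0.4  3.1]
yellow lifted 52.5 [ 0.5282 -0.2873  0.233 ] 0.432 [ 0.   0.5 -1.6]
placed True 55.5 [ 0.4763 -0.0347  0.0896] 0.429 [-0.2 -0.3  4.6]
57.0 [ 0.475  -0.0343  0.2336] 1.003 [-0.8  0.1  0.1]
gripped 59.7 [ 0.5989 -0.28    0.0827] 0.431 [ 0.2 -0.8  3.2]
red lifted 60.6 [ 0.5976 -0.279   0.2328] 0.43 [ 0.7  0.4 -1.4]
placed True 63.7 [ 0.505  -0.102   0.0896] 0.429 [-0.6 -0.4  4. ]
65.1 [ 0.5037 -0.1015  0.2336] 1.0 [0.1 0.  0.4]
66.8 [ 0.4599 -0.0301  0.3595] 0.995 [-0.1  0.   0.2]
```

View pics/s5.png

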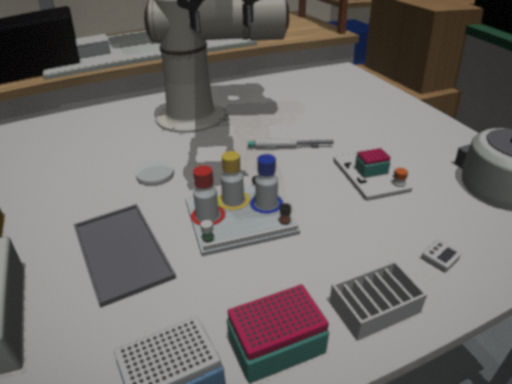

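View pics/w5c.png

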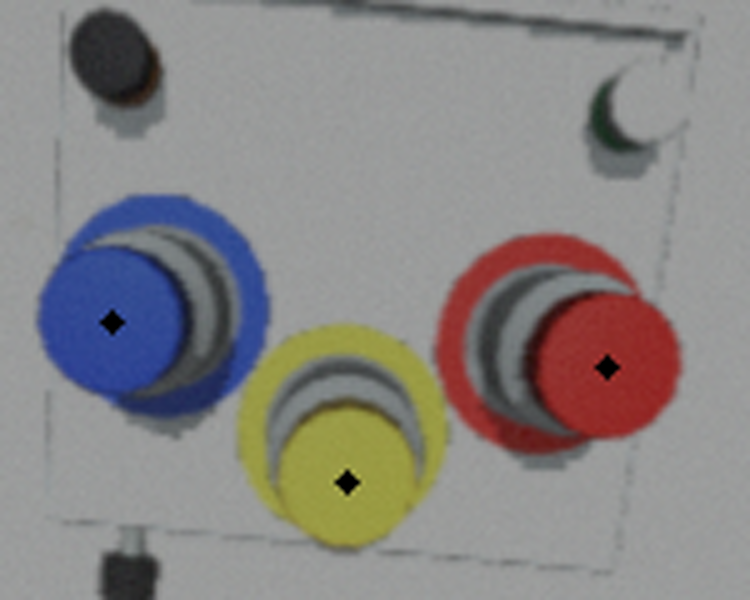

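View pics/d5.png

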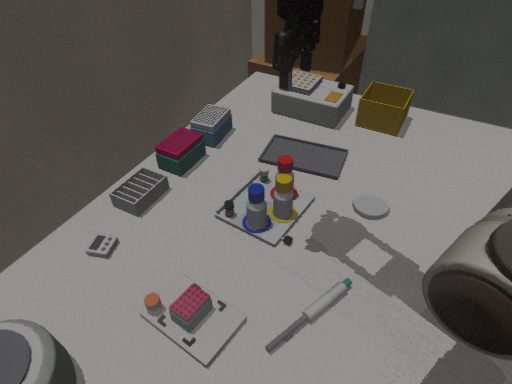

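All three caps sit on the projected ring centres: the marked dots at crop (112,322), (347,482) and (607,367) are mid-cap. The bottles are upright, the box is inside its guides, and the gripper is clear. I'm handing the job in.

Run:
```python
from plant import manip
manip.sleep(0.5); print(manip.job_done()); print(manip.state()["time_s"])
```

```text
the job is handed in; nothing more can be done
None
the job is handed in; nothing more can be done
```

The job is handed in, at about 67 s of the 138 s allowed. No verdict is reported, so this rests on my own camera checks.

**What I did:** I moved the red, yellow and blue bottles to the tray, then set the tip box in the nest. After that I put the blue, yellow and red bottles back on their rings. No grasp or placing had to be redone.

**Last checks:**
- **Tip box:** its measured centre was (506.1, 305.7) mm against (506.4, 306.0–306.5) mm for the nest mark. Its long side lay at 83.0° against 82.4–82.9° for the mark. I measured this right after placing it; the final pictures show it still inside the guides.
- **Bottles:** all three stand upright, with their caps on the projected ring centres to within about 2 mm in the wrist picture.
- **Robot:** the gripper was open and clear of everything at hand-in.

**Disagreements:**
- **Tray width:** it measured 146–150 mm instead of 140 mm, probably because shadow or the wall was included in the outline. When I projected the given tray size into the scene camera, it matched.
- **Lid size:** it measured about 46 x 65 mm against the box's 50 x 68 mm, which is small but centred.
- **Cap heights:** the first rough two-camera estimates put the cap tops 4–7 mm too low. The wrist-camera values I used fitted the given spacings to about 1 mm.

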